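# Dock the blue-banded drive until it clicks

## Task

Take the orange drive with the blue band, lower it upright into the slot of the aluminium drive dock, and press it down by feel until the dock's connector snaps through with a click, then let go. How deep the click lies differs every time, and the drive must never be driven against the dock harder than 25 N. Leave the other drives and everything else standing where they are.

Things in the scene. Friction and masses are not known exactly. Their poses are not given: they have to be found in the camera images.
- drive_blue_center (a point): Centre (half-way up) of the orange drive with a blue band round its middle: a loose box 110 (its x) x 22 (its y, thickness) x 76 (its z, height) mm, about 0.2 kg, edges rounded 3 mm, standing upright on its long edge; top face 38 mm above this point, underside 38 mm below. It is symmetric: either way round fits.
- drive_white_center (a point): Centre of the same kind of drive, with a white band: to be left alone. The three drives stand in a row about 80 mm apart on a black mat 3 mm thick, in any order.
- drive_black_center (a point): Centre of the same kind of drive, with a black band: to be left alone.
- dock: Fixed aluminium drive dock 156 (x) x 74 (y) x 80 (z) mm, z up; origin at the centre of its underside on the table. In the middle of its top is an upright slot 114 (x) x 25 (y) mm with 4 mm lead-in chamfers. In the slot a friction carriage carries the drive when its underside is 20 mm below the dock's top; with the drive's weight on it, it yields to a push of 2 to 5 N (more when fast) and stays where it is pushed.
- dock_mouth (a point): Centre of the slot's mouth, level with the dock's top; axes as the dock. Pushed past the carriage's rest, the drive's underside meets the snap-through connector 24 to 48 mm below this level (hidden, differs every time). The push then climbs steeply from 2 to 5 N to a peak of 12 to 16 N; once pushed 1.5 mm the connector snaps away, 4 mm in all, and stays there.
- catch (a joint): Inner catch of the connector, in m: 0 as found, 0.0004 once snapped through; far less than the reading's noise, so feel for the click: the push falls back to 2 to 5 N when the connector snaps away. 1 to 3 mm further the drive meets the bottom stop, where the force rises steeply. The docked drive stands 24 to 51 mm out of the dock.
- mug: White ceramic mug, 80 mm across and 95 mm high, holding screwdrivers (about 160 mm high in all), near the far edge; origin at the centre of its underside. Leave it alone.
- dispenser: Clear plastic push dispenser for screws, 72 mm across, 115 mm high, near the far edge; origin at the centre of its underside. Leave it alone.
There are look-alikes about, which are no part of the job. What is shaped like the part that bears drive_blue_center but turquoise or yellow is not meant. Leave any green look-alike of the dock alone.

How it is judged:
By the outcome, as a careful person would: the job done as asked, in the order asked, and still so for the second after the job is handed in, with the robot touching nothing.
It also fails if it takes over 64 s, if anything falls off the work surface, if the arm or the gripper's body presses on something with over 40 N, if the wrist force passes 120 N, or if a joint passes its speed limit or range.

## Robot

A 6-joint arm with a two-finger parallel gripper is mounted at the origin on the work surface. World frame = base frame: x ahead of the robot, y to its left, z up, the work surface at z = 0. Lengths are in mm, angles in rad, forces in N, time in s.
With the tool pointing down it reaches from about 225 to 875 mm from the base axis. Payload 3.4 kg.
Tool frame: the origin (TCP) lies on the centre line of the jaws, within the pads' length; the fingertips stand 11 mm ahead of it and the grasp point (between the pads) lies 8 mm behind it; z points along the fingers, y is the direction in which the jaws open and shut (so a half turn about z gives the same grasp; the last joint's range is limited). The gripper opens to 85 mm and grips with 20 to 120 N. Pads are 22 mm wide; open, the fingers measure 114 mm over their backs; the gripper's body (76 mm by 85 mm) begins 54 mm behind the grasp point. The pads swing forward as they close: fully open they stand 13 mm farther back than shut.
Start: joints at [1.118, 0.276, 1.505, -0, 1.361, -0.121], TCP at [187.321, 543.666, 242.328] pointing down, gripper open.
Joint ranges: [-2.89, 2.89], [-0.75, 2.08], [0.22, 2.7], [-1.18, 4.32], [0.11, 2.71], [-2.7, 2.7]. Speed limits (rad/s): [2.57, 2.57, 3.14, 3.14, 3.14, 3.14].

## Interface

Orientations are given as a rotation vector (axis times angle).
In Python, from plant import * gives the robot as it stands.
- The arm moves only by the tool jog_arm, never from a script. Its arguments are lists of equal length, an entry for each row: "gripper": the finger opening in mm, from 0 to 85.4; "linear": the shift along the tool's x, y, z in units of 40 mm (1.0 is 40 mm), a list of three; "turn": the turn, a rotation vector about the tool's x, y, z in units of 5 degrees (1.0 is 5 degrees), a list of three. In form: {"gripper": [gripper, ...], "linear": [[x, y, z], ...], "turn": [[ax, ay, az], ...]}. A call has 1 to 10 rows; each row is the pose to reach, as a shift and turn from the pose commanded when the call began, along the tool's axes at that moment; what a row does not reach only later rows make up. A row lasts 1/12 s, in which the tool goes at most 41.7 mm and 7.16 degrees, less where a joint would pass 70% of its speed; a pose out of reach is approached as far as the arm can. A call with a gripper value outside its range is refused whole. The fingers move at their own pace and stop on an object; "grip_force" is the grip in N (left out, the last holds). Time passes only in rows, so rows that repeat a pose let the fingers close. It gives the time, the measured TCP pose, the force and the opening at its end, in the units of the state.
- get_obs(): the state, without advancing time (a new reading comes with each control period).
- snapshot(name): name is "side" or "top" or "wrist"; returns a dict with "pixels" (420x560x3 uint8, red, green, blue), "K" (3x3 intrinsics, pixels), "eye" and "orientation" of the camera in the world; the wrist camera has in their place "T_tool_cam" (4x4, takes a point from camera to tool coordinates, whose origin is the TCP and whose axes are the flange's). Camera axes: x right, y up, looking along -z (the intrinsics and any distortion apply to the point x, -y, -z); pixel columns grow to the right and rows downward; lengths in mm; the calibration is good to about 2 mm. A picture is of the moment at which its call begins: read the wrist's pose just before it. There is no depth.
- close_job(): hands the job in, once; it reports no verdict.
The state is a dict: "time_s": time; "qpos": joint angles; "qd": joint speeds; "effort": joint torques, N m; "ee_pos": TCP position; "tool_rot": TCP orientation; "wrist_force": force on the tool from outside, world axes, zero at the start; "wrist_torque": the same for the moment, N m; "gripper_width": finger opening in mm.
Only numpy, scipy, OpenCV 4.12 (cv2) and the standard library are available. Lean on these libraries where they do the work, as an engineer would, in place of code of your own. Each camera call takes 0.05 s, during which the arm holds its last target. There are 200 camera calls.

## Working session

There is one attempt and no reset: what is moved stays moved. The work goes in short steps, Python scripts to look and compute and a tool call to move; the robot and the scene stay as the last step left them, time stands still between calls to the robot, and variables do not carry over. Pictures are saved under pics/ and viewed, about 8 in all and at most 12, crops included, and the job is handed in when it is done.

Besides the shell and the picture viewer there is one more tool, called as name(argument=value, ...) on one line, values as JSON. jog_arm: Moves the arm, as the interface text tells. Its arguments: {"type":"object","properties":{"gripper":{"type":"array","items":{"type":"number"}},"linear":{"type":"array","items":{"type":"array","items":{"type":"number"}}},"turn":{"type":"array","items":{"type":"array","items":{"type":"number"}}},"grip_force":{"type":"number"}},"required":["gripper","linear","turn"]}

```bash
mkdir -p pics; ls; cat > h.py <<'E'
from plant import *
import numpy as np, cv2
from scipy.spatial.transform import Rotation as R
def snap(n,f=None):
    o=get_obs(); s=snapshot(n); s['o']=o
    if f: cv2.imwrite(f,s['pixels'][...,::-1])
    return s
E
python3 - <<'E'
from h import *
for n in('top','side'):
    s=snap(n,f'pics/{n}0.png'); print({k:v for k,v in s.items() if k not in('pixels','o')})
print(get_obs())
a=cv2.imread('pics/top0.png');b=cv2.imread('pics/side0.png')
E
```

```text
pics
{'K': array([[491.27045116,   0.        , 280.22534964],
       [  0.        , 491.27045116, 210.76570038],
       [  0.        ,   0.        ,   1.        ]]), 'eye': array([ 427.74813502,   81.15576343, 1208.28576038]), 'orientation': array([ 0.07370484, -0.09302706, -1.58212412])}
{'K': array([[430.33622347,   0.        , 277.10276699],
       [  0.        , 430.33622347, 204.1592276 ],
       [  0.        ,   0.        ,   1.        ]]), 'eye': array([  42.29661752, -607.97568431,  728.99335311]), 'orientation': array([ 0.90488192, -0.30570905, -0.58684847])}
{'time_s': 0.1, 'qpos': array([ 1.11798484e+00,  2.76531365e-01,  1.50601400e+00, -5.30080218e-05,
        1.36070832e+00, -1.20997004e-01]), 'qd': array([ 1.40173403e-03, -1.73294382e-03, -2.98556931e-03,  1.20272023e-05,
       -1.04288574e-03,  5.06536342e-04]), 'effort': array([ 1.50432712e-03, -4.17698944e+01, -2.46405637e+01, -1.39333503e-05,
        5.81656059e-03,  1.26334203e-05]), 'ee_pos': array([187.12914918, 543.21042583, 241.52344989]), 'tool_rot': array([-5.18738406e-01, -3.09804255e+00,  2.52519437e-03]), 'wrist_force': array([-0.65306094,  0.27384335,  0.30428934]), 'wrist_torque': array([ 0.05350201,  0.00369976, -0.02505394]), 'gripper_width': 85.66849109462034}
```

View pics/top0.png

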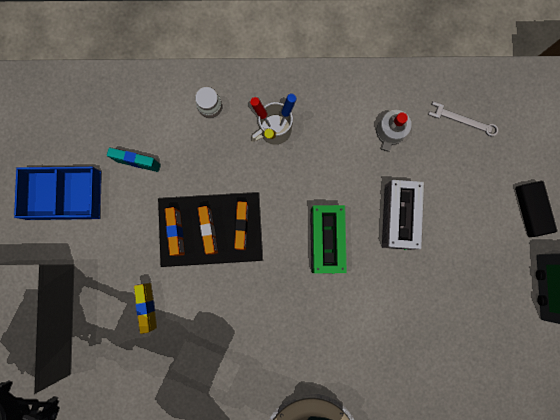

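View pics/side0.png

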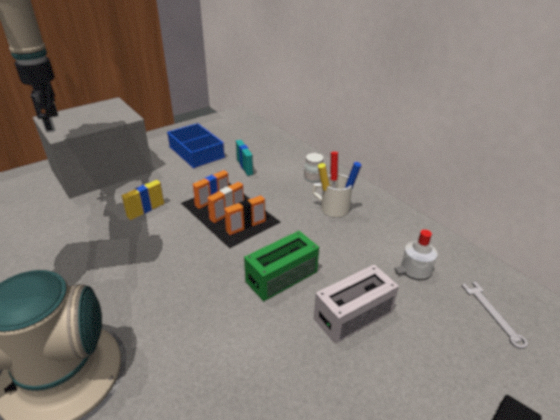

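Top view shows three orange drives: blue band (172,231), white band (207,230) and black band (241,225). The look-alikes are yellow (145,307) and turquoise (133,159). The aluminium dock is at (403,214), and the green one at (327,239) is not meant. The orange drive with the blue band at (172,231) fits, and the side view agrees at (212,190).

```bash
cat >> h.py <<'E'
def ray(s,uv):
    K=s['K']; uv=np.atleast_2d(uv).astype(float)
    d=np.c_[(uv[:,0]-K[0,2])/K[0,0],-(uv[:,1]-K[1,2])/K[1,1],-np.ones(len(uv))]
    if 'eye' in s: return np.array(s['eye']),d@R.from_rotvec(s['orientation']).as_matrix().T
    T=np.array(s['T_tool_cam']); Rt=R.from_rotvec(s['o']['tool_rot']).as_matrix()
    return s['o']['ee_pos']+Rt@T[:3,3], d@(Rt@T[:3,:3]).T
def plane(s,uv,z):
    e,d=ray(s,uv); return e+d*((z-e[2])/d[:,2])[:,None]
def proj(s,P):
    P=np.atleast_2d(P); K=s['K']
    if 'eye' in s: e=s['eye'];M=R.from_rotvec(s['orientation']).as_matrix()
    else:
        T=np.array(s['T_tool_cam']); Rt=R.from_rotvec(s['o']['tool_rot']).as_matrix(); e=s['o']['ee_pos']+Rt@T[:3,3]; M=Rt@T[:3,:3]
    c=(P-e)@M; return np.c_[K[0,0]*c[:,0]/-c[:,2]+K[0,2],K[1,1]*c[:,1]/c[:,2]+K[1,2]]
def comps(m,amin):
    n,l,st,c=cv2.connectedComponentsWithStats(m.astype(np.uint8)*255)
    return [(l==i,st[i],c[i]) for i in range(1,n) if st[i,4]>=amin]
def hsv(s): return cv2.cvtColor(s['pixels'],cv2.COLOR_RGB2HSV)
def rect(m):
    p=np.argwhere(m)[:,::-1].astype(np.float32); return cv2.minAreaRect(p)
E
python3 - <<'E'
from h import *
s=snap('top'); h=hsv(s); x=s['pixels']
w=np.zeros(h.shape[:2],bool); w[180:275,150:265]=1
om=(h[...,0]<22)&(h[...,1]>140)&(h[...,2]>90)&w
for m,st,c in comps(om,25): print('or',st,c.round(1),plane(s,c,79).round(1)[0])
# blue drive: union within x 160-188
sub=w.copy(); sub[:,:160]=0; sub[:,190:]=0
bl=(h[...,0]>100)&(h[...,0]<130)&(h[...,1]>120)&(h[...,2]>80)&sub
m=(om&sub)|bl; r=rect(m); b=cv2.boxPoints(r); print('drive',r); print(plane(s,b,79).round(1))
dm=(h[...,1]<40)&(h[...,2]>140); dm[:, :375]=0; dm[:,435:]=0; dm[:170]=0;dm[260:]=0
for m,st,c in comps(dm,200):
    r=rect(m);b=cv2.boxPoints(r);print('dock',st,r);P=plane(s,b,80);print(P.round(1),P.mean(0).round(1),np.linalg.norm(np.diff(P,axis=0),axis=1))
o=get_obs(); print(R.from_rotvec(o['tool_rot']).as_matrix().round(3))
a=s['pixels'][185:275,150:250,::-1]; b=s['pixels'][170:260,360:460,::-1]
cv2.imwrite('pics/crop.png',cv2.resize(np.hstack([a,b]),None,fx=4,fy=4,interpolation=2))
t=snap('wrist'); print(t['T_tool_cam'],t['K'])
E
```

```text
or [236 201  11  19 171] [241.2 210.3] [550.  156.5  79. ]
or [165 207  11  19 167] [170.1 215.9] [538.9 320.3  79. ]
or [198 206  12  19 166] [203.4 214.8] [540.6 243.6  79. ]
or [235 230  10  20 178] [239.5 239.6] [482.4 160.8  79. ]
or [203 235  12  19 170] [208.2 244.2] [472.7 232.5  79. ]
or [168 237  11  18 171] [173.2 245.5] [470.8 312.4  79. ]
drive ((171.26220703125, 230.85975646972656), (47.485565185546875, 10.490997314453125), 83.6598129272461)
[[557.9 335.8  79. ]
 [560.3 311.8  79. ]
 [451.6 298.9  79. ]
 [449.3 322.6  79. ]]
dock [ 389  180   35   69 1301] ((406.29998779296875, 213.89999389648438), (31.830772399902344, 66.97630310058594), 2.6025619506835938)
[[ 461.7 -182.1   80. ]
 [ 617.2 -195.    80. ]
 [ 613.  -269.2   80. ]
 [ 457.4 -255.2   80. ]] [ 537.3 -225.4   80. ] [156.05166173  74.36707684 156.15077733]
[[-0.945  0.326 -0.001]
 [ 0.326  0.945 -0.001]
 [ 0.    -0.001 -1.   ]]
[[-7.78058106e-04  9.52682174e-01  3.03967219e-01  7.65273165e+01]
 [ 9.99998476e-01  1.21633960e-03 -1.25253023e-03  3.62584485e-01]
 [-1.56299059e-03  3.03965781e-01 -9.52681668e-01 -1.31394803e+02]
 [ 0.00000000e+00  0.00000000e+00  0.00000000e+00  1.00000000e+00]] [[326.21889092   0.         282.09995145]
 [  0.         326.21889092 206.36885583]
 [  0.           0.           1.        ]]
```

View pics/crop.png

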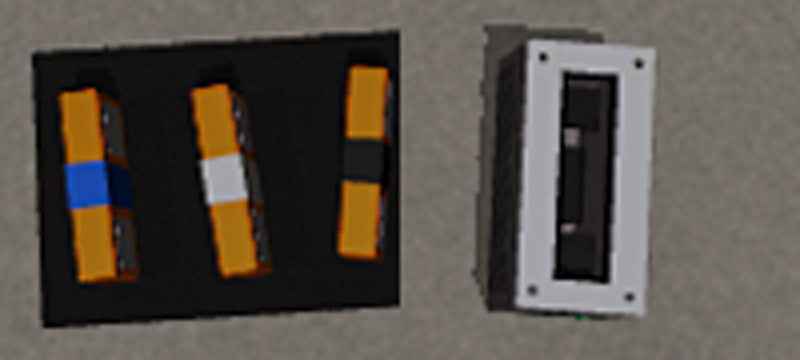

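The crop confirms it: the blue-banded orange drive is left-most on the mat and the aluminium dock is light grey. The dock measures 156 x 74 mm and the drive about 109 x 24 mm, both as specified. Next I move above the drive for a wrist view.

```bash
cat >> h.py <<'E'
def to(p,yaw):
    "units for TCP to p with tool down and tool x at yaw(deg)"
    o=get_obs(); A=R.from_rotvec(o['tool_rot'])
    y=np.radians(yaw); x=np.array([np.cos(y),np.sin(y),0]); z=np.array([0,0,-1]); B=R.from_matrix(np.c_[x,np.cross(z,x),z])
    lin=A.inv().apply(np.array(p)-o['ee_pos'])/40; t=np.degrees((A.inv()*B).as_rotvec())/5
    print('lin',lin.round(3),'turn',t.round(3),'at',o['ee_pos'].round(1),'F',o['wrist_force'].round(1),'w',round(o['gripper_width'],1),'t',o['time_s'])
E
python3 -c "
from h import *
to([504.5,317,210],186.9)"
```

```text
lin [-9.344 -2.766  0.796] turn [-1.200e-02 -4.000e-03 -5.182e+00] at [187.2 543.4 241.8] F [-0.3 -0.5 -0.6] w 85.3 t 0.2
```

jog_arm(gripper=[50,50,50,50,50,50,50,50,50,50], linear=[[-9.34,-2.77,0.8],[-9.34,-2.77,0.8],[-9.34,-2.77,0.8],[-9.34,-2.77,0.8],[-9.34,-2.77,0.8],[-9.34,-2.77,0.8],[-9.34,-2.77,0.8],[-9.34,-2.77,0.8],[-9.34,-2.77,0.8],[-9.34,-2.77,0.8]], turn=[[0,0,-5.18],[0,0,-5.18],[0,0,-5.18],[0,0,-5.18],[0,0,-5.18],[0,0,-5.18],[0,0,-5.18],[0,0,-5.18],[0,0,-5.18],[0,0,-5.18]])

```text
time_s: 1.03
ee_pos: [507.6, 314.4, 209.7]
tool_rot: [-0.185, 3.135, -0.002]
wrist_force: [0.2, -0.3, 1.3]
gripper_width: 50.0
```

jog_arm(gripper=[50,50,50,50], linear=[[0,0,0],[0,0,0],[0,0,0],[0,0,0]], turn=[[0,0,0],[0,0,0],[0,0,0],[0,0,0]])

```text
time_s: 1.37
ee_pos: [503.4, 317.9, 210.4]
tool_rot: [0.191, -3.135, -0.001]
wrist_force: [0.9, 0.7, 0.6]
gripper_width: 50.2
```

```bash
python3 - <<'E'
from h import *
to([504.5,317,210],186.9)
s=snap('wrist','pics/w1.png'); h=hsv(s)
x,y=np.array([np.cos(.12),np.sin(.12),0]),np.array([-np.sin(.12),np.cos(.12),0])
print(proj(s,[np.array([504.5,317,79])+a*55*x+b*11*y for a,b in((1,1),(1,-1),(-1,-1),(-1,1))]).round())
bl=(h[...,0]>100)&(h[...,0]<130)&(h[...,1]>120)&(h[...,2]>60)
om=(h[...,0]<22)&(h[...,1]>140)&(h[...,2]>90)
for n,m in(('b',bl),('o',om)):
  for mm,st,c in comps(m,150): print(n,st,c.round(),plane(s,c,79)[0].round(1))
E
```

```text
lin [-0.026 -0.027  0.009] turn [ 0.005 -0.008  0.011] at [503.4 317.9 210.4] F [0.9 0.7 0.6] w 50.2 t 1.3667
[[293. 258.]
 [268. 258.]
 [267. 132.]
 [295. 132.]]
b [267 184  30  30 823] [282. 199.] [504.5 318.   79. ]
b [  426   232   134   135 13143] [503. 294.] [570.5 532.4  79. ]
o [  81  118   64   61 1319] [115. 142.] [473.6 180.7  79. ]
o [ 167  118   50   58 1856] [187. 146.] [469.7 237.8  79. ]
o [ 268  126   29   58 1577] [282. 155.] [467.7 313.6  79. ]
o [182 187  41  63 862] [202. 222.] [533.4 252.1  79. ]
o [ 81 188  60  62 734] [113. 219.] [538.9 176.8  79. ]
o [268 215  28  42 457] [282. 244.] [544.8 322.6  79. ]
```

View pics/w1.png

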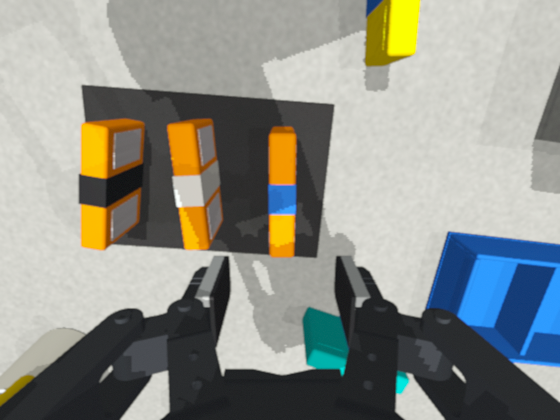

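The wrist view shows the blue-banded drive at cols 268–296, rows 126–257, matching the projected estimate. It is centred between the fingers and aligned with them. Descending so that the fingertips sit about 20 mm below its top.

jog_arm(gripper=[50,50,50,50,50,50,50,50,50,50], linear=[[-0.03,0,0.8],[-0.03,0,1.6],[-0.03,0,2.2],[-0.03,0,2.7],[-0.03,0,3.1],[-0.03,0,3.4],[-0.03,0,3.51],[-0.03,0,3.51],[-0.03,0,3.51],[-0.03,0,3.51]], turn=[[0,0,0],[0,0,0],[0,0,0],[0,0,0],[0,0,0],[0,0,0],[0,0,0],[0,0,0],[0,0,0],[0,0,0]])

```text
time_s: 2.25
ee_pos: [506.1, 318.1, 71.1]
tool_rot: [-0.19, 3.134, 0.001]
wrist_force: [-0.3, -0.1, 0.0]
gripper_width: 50.2
```

jog_arm(gripper=[20,18,18,18,18,18,18,18,18,18], linear=[[0,0,0],[0,0,0],[0,0,0],[0,0,0],[0,0,0],[0,0,0],[0,0,0],[0,0,0],[0,0,0],[0,0,0]], turn=[[0,0,0],[0,0,0],[0,0,0],[0,0,0],[0,0,0],[0,0,0],[0,0,0],[0,0,0],[0,0,0],[0,0,0]], grip_force=70)

```text
time_s: 3.08
ee_pos: [506.2, 317.8, 71.1]
tool_rot: [-0.188, 3.134, 0.002]
wrist_force: [-0.2, 0.7, 6.3]
gripper_width: 20.6
```

jog_arm(gripper=[18,18,18,18,18,18,18,18,18,18], linear=[[0,0,-0.15],[0,0,-0.5],[0,0,-1],[0,0,-1.5],[0,0,-2.1],[0,0,-2.6],[0,0,-3],[0,0,-3.2],[0,0,-3.2],[0,0,-3.2]], turn=[[0,0,0],[0,0,0],[0,0,0],[0,0,0],[0,0,0],[0,0,0],[0,0,0],[0,0,0],[0,0,0],[0,0,0]])

```text
time_s: 3.92
ee_pos: [505.3, 317.1, 197.4]
tool_rot: [0.189, -3.135, 0.0]
wrist_force: [-0.5, -0.0, -2.3]
gripper_width: 20.1
```

```bash
python3 - <<'E'
from h import *
to([537.3,-225.4,200],175)
s=snap('side'); print(s['o']['wrist_force'])
p=proj(s,s['o']['ee_pos'])[0].astype(int); print(p)
u,v=p; w=snap('wrist')
c=cv2.resize(s['pixels'][v-70:v+70,u-90:u+90],(560,420))
cv2.imwrite('pics/grasp.png',cv2.resize(np.hstack([c,w['pixels']]),(800,300))[...,::-1])
E
```

```text
lin [  0.831 -13.561  -0.061] turn [-0.003 -0.008  2.376] at [505.3 317.1 197.4] F [-0.5 -0.  -2.3] w 20.1 t 3.9167
[-0.52044402 -0.00709374 -2.25268803]
[207 138]
```

View pics/grasp.png

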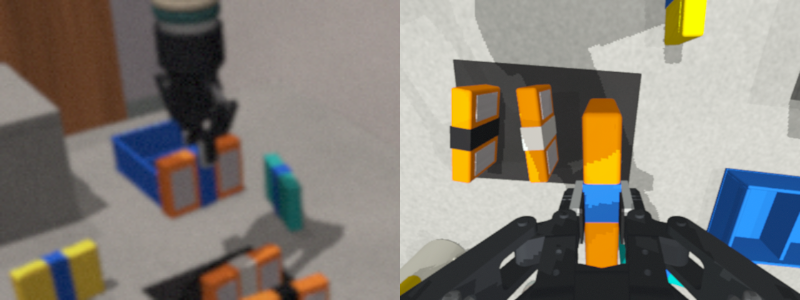

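The drive is held firmly, upright and clear of the others, with the blue band between the fingers. Moving over the dock.

jog_arm(gripper=[18,18,18,18,18,18,18,18,18,18], linear=[[0.03,-0.4,0],[0.08,-1.2,0],[0.13,-2.1,0],[0.18,-3,0],[0.24,-3.9,0],[0.3,-4.8,0],[0.35,-5.7,0],[0.4,-6.6,0],[0.46,-7.5,0],[0.52,-8.4,0]], turn=[[0,0,0.1],[0,0,0.3],[0,0,0.5],[0,0,0.7],[0,0,0.9],[0,0,1.1],[0,0,1.3],[0,0,1.5],[0,0,1.7],[0,0,2]])

```text
time_s: 4.85
ee_pos: [524.3, -20.3, 196.5]
tool_rot: [-0.087, -3.138, -0.001]
wrist_force: [0.5, -0.3, -2.3]
gripper_width: 20.3
```

```bash
python3 -c "
from h import *
to([536,-225.4,200],175)"
```

```text
lin [-0.576 -5.104 -0.09 ] turn [ 0.005 -0.03   0.367] at [524.3 -20.3 196.5] F [ 0.5 -0.3 -2.3] w 20.3 t 4.85
```

jog_arm(gripper=[18,18,18,18,18,18,18,18,18,18], linear=[[-0.1,-0.9,0],[-0.2,-1.8,0],[-0.3,-2.7,0],[-0.4,-3.5,0],[-0.5,-4.2,0],[-0.55,-4.7,0],[-0.57,-5.0,0],[-0.57,-5.1,0],[-0.57,-5.1,0],[-0.57,-5.1,0]], turn=[[0,0,0.1],[0,0,0.2],[0,0,0.3],[0,0,0.35],[0,0,0.35],[0,0,0.35],[0,0,0.35],[0,0,0.35],[0,0,0.35],[0,0,0.35]])

```text
time_s: 5.68
ee_pos: [536.6, -222.4, 197.3]
tool_rot: [-0.133, -3.138, -0.003]
wrist_force: [1.1, 0.5, -2.0]
gripper_width: 20.6
```

```bash
python3 - <<'E'
from h import *
to([536,-225.4,200],175)
s=snap('wrist','pics/w2.png')
q=R.from_euler('z',-5,degrees=True).apply([(a*78,b*37,80) for a,b in((1,1),(1,-1),(-1,-1),(-1,1))])+[537.3,-225.4,0]
print(proj(s,q).round())
q=R.from_euler('z',-5,degrees=True).apply([(a*61,b*16.5,80) for a,b in((1,1),(1,-1),(-1,-1),(-1,1))])+[537.3,-225.4,0]
print('mouth',proj(s,q).round())
E
```

```text
lin [ 0.009 -0.077 -0.068] turn [ 0.02  -0.016  0.031] at [ 536.6 -222.4  197.3] F [ 1.1  0.5 -2. ] w 20.6 t 5.6833
[[320. 290.]
 [235. 290.]
 [226. 101.]
 [328. 102.]]
mouth [[297. 272.]
 [259. 272.]
 [255. 126.]
 [300. 126.]]
```

View pics/w2.png

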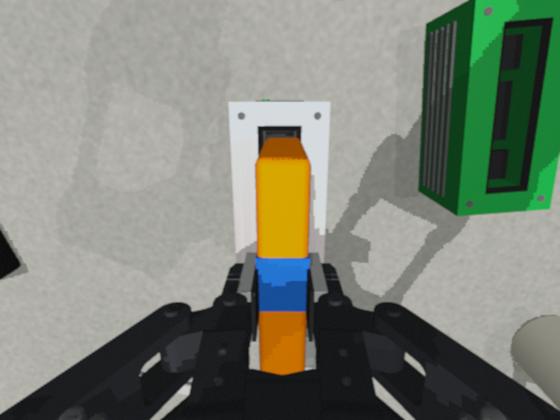

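The wrist view shows the dock face at cols 229–330, near edge at row 101, and the drive over it at cols 257–310. I now measure the drive and dock edges in this one view to get their relative offset.

```bash
cat > rel.py <<'E'
from h import *
def rel(show=True):
    s=snap('wrist'); o=s['o']; h=hsv(s); zt=o['ee_pos'][2]+8.3
    dm=(h[...,1]<45)&(h[...,2]>185)
    dm=max(comps(dm&(np.arange(560)[None]>150)&(np.arange(560)[None]<400),300),key=lambda c:c[1][4] if 180<c[2][0]<380 else 0)[0]
    om=(h[...,0]<26)&(h[...,1]>140)&(h[...,2]>60)
    om=max((c for c in comps(om,300) if 240<c[2][0]<320),key=lambda c:-c[2][1])[0]
    bl=(h[...,0]>100)&(h[...,0]<130)&(h[...,1]>120)&(h[...,2]>60)
    ax=R.from_rotvec(o['tool_rot']).apply([[-1,0,0],[0,1,0]])  # drive long (away from robot), y
    def line(P):
        P=P[:,:2]; v=cv2.fitLine(P.astype(np.float32),cv2.DIST_HUBER,0,.01,.01).ravel(); d=v[:2]*np.sign(v[0]); return v[2:],np.degrees(np.arctan2(d[1],d[0]))
    def edges(m,r0,r1,z):
        L=[];Q=[]
        for r in range(r0,r1):
            c=np.where(m[r])[0]; L.append((c[0]-.5,r));Q.append((c[-1]+.5,r))
        return line(plane(s,L,z)),line(plane(s,Q,z))
    r=np.where(dm.any(1))[0][0]; rd=np.where(om.any(1))[0]
    D=edges(dm,r+6,r+60,80); O=edges(om,rd[0]+35,rd[0]+100,zt)
    for n,E in(('dock',D),('drive',O)):
        (a,ta),(b,tb)=E; th=np.radians((ta+tb)/2); nrm=np.array([-np.sin(th),np.cos(th)])
        # y-offset of the edge lines relative to TCP, at the TCP, along normal
        t=o['ee_pos'][:2]; print(n,'angles',round(ta,2),round(tb,2),'width',round(abs((a-b)@nrm),1),'mid-TCP (left,normal)',round((((a+b)/2)-t)@nrm,2))
    cc=np.arange(265,300)
    near=[np.where(dm[:,c])[0][0]-.5 for c in cc]; P=plane(s,np.c_[cc,near],80); print('dock near edge x-TCP',((P-o['ee_pos'])@ax[0]).mean().round(2),'-> centre',(((P-o['ee_pos'])@ax[0]).mean()+78).round(2))
    bb=max((c for c in comps(bl,300) if 240<c[2][0]<320),key=lambda c:c[1][4]); 
    for r in (bb[1][1]-.5,bb[1][1]+bb[1][3]-.5): print('band row',r,'x-TCP',((plane(s,(282,r),zt)[0]-o['ee_pos'])@ax[0]).round(2))
    # top front edge of drive: brightness step orange
    col=s['pixels'][rd[0]:rd[0]+50,275:292].mean(1).sum(1); k=np.argmax(np.diff(col[3:]))+3
    e=rd[0]+k+.5; print('drive near: bottom row',rd[0]-.5,'x at z-68',((plane(s,(282,rd[0]-.5),zt-76)[0]-o['ee_pos'])@ax[0]).round(1),'top row',e,'x-TCP',((plane(s,(282,e),zt)[0]-o['ee_pos'])@ax[0]).round(1))
    print('yaw tool',np.degrees(np.arctan2(*ax[0][1::-1])).round(2),o['ee_pos'].round(1))
if __name__=='__main__': rel()
E
python3 rel.py
```

```text
dock angles -4.42 -4.21 width 74.8 mid-TCP (left,normal) -1.28
drive angles -4.85 -5.04 width 20.8 mid-TCP (left,normal) 0.27
dock near edge x-TCP -76.92 -> centre 1.08
band row 256.5 x-TCP -15.22
band row 310.5 x-TCP 11.06
drive near: bottom row 136.5 x at z-68 -56.8 top row 158.5 x-TCP -56.2
yaw tool -4.81 [ 536.7 -222.1  197.5]
```

jog_arm(gripper=[18,18,18,18,18,18,18,18], linear=[[-0.07,-0.04,0.2],[-0.07,-0.04,0.5],[-0.07,-0.04,0.8],[-0.07,-0.04,1],[-0.07,-0.04,1.05],[-0.07,-0.04,1.05],[-0.07,-0.04,1.05],[-0.07,-0.04,1.05]], turn=[[0,0,-0.08],[0,0,-0.08],[0,0,-0.08],[0,0,-0.08],[0,0,-0.08],[0,0,-0.08],[0,0,-0.08],[0,0,-0.08]])

```text
time_s: 6.45
ee_pos: [540.2, -225.6, 156.5]
tool_rot: [0.122, 3.138, -0.001]
wrist_force: [0.4, -0.2, -2.0]
gripper_width: 20.3
```

```bash
python3 rel.py; python3 - <<'E'
from h import *
s=snap('wrist');t=snap('side'); u,v=proj(t,[537,-225,100])[0].astype(int); print(u,v)
c=cv2.resize(t['pixels'][v-75:v+75,u-100:u+100],(560,420))
cv2.imwrite('pics/w3.png',cv2.resize(np.hstack([c,s['pixels']]),(800,300))[...,::-1])
E
```

```text
dock angles -4.84 -4.72 width 74.4 mid-TCP (left,normal) 1.43
drive angles -4.46 -4.72 width 20.7 mid-TCP (left,normal) 0.26
dock near edge x-TCP -81.37 -> centre -3.37
band row 256.5 x-TCP -15.24
band row 310.5 x-TCP 11.08
drive near: bottom row 137.5 x at z-68 -56.3 top row 156.5 x-TCP -56.9
yaw tool -4.45 [ 540.2 -225.6  156.5]
359 281
```

View pics/w3.png

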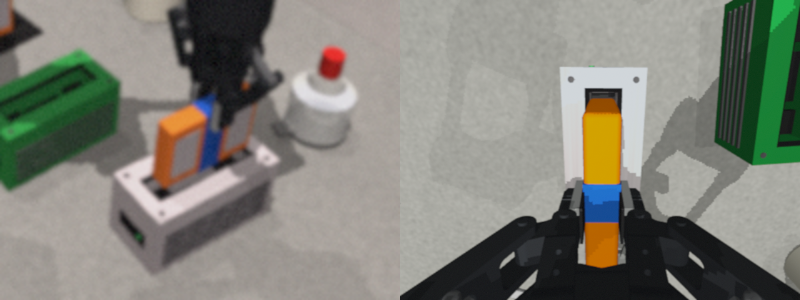

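jog_arm(gripper=[18,18,18,18,18,18,18,18], linear=[[0.04,0.03,0],[0.04,0.03,0.05],[0.04,0.03,0.1],[0.04,0.03,0.15],[0.04,0.03,0.2],[0.04,0.03,0.23],[0.04,0.03,0.26],[0.04,0.03,0.28]], turn=[[0,0,0],[0,0,0],[0,0,0],[0,0,0],[0,0,0],[0,0,0],[0,0,0],[0,0,0]])

```text
time_s: 7.27
ee_pos: [538.1, -224.1, 144.4]
tool_rot: [-0.122, -3.139, -0.0]
wrist_force: [-1.0, -0.5, -1.3]
gripper_width: 20.7
```

jog_arm(gripper=[18,18,18,18], linear=[[0,0,0.02],[0,0,0.04],[0,0,0.06],[0,0,0.06]], turn=[[0,0,0],[0,0,0],[0,0,0],[0,0,0]])

```text
time_s: 7.6
ee_pos: [538.1, -224.1, 142.1]
tool_rot: [-0.122, -3.139, -0.0]
wrist_force: [0.4, -0.2, -1.8]
gripper_width: 20.5
```

jog_arm(gripper=[18,18,18,18], linear=[[0,0,0.02],[0,0,0.04],[0,0,0.06],[0,0,0.06]], turn=[[0,0,0],[0,0,0],[0,0,0],[0,0,0]])

```text
time_s: 7.93
ee_pos: [538.1, -224.1, 139.7]
tool_rot: [-0.122, -3.139, -0.0]
wrist_force: [0.0, -0.5, -0.9]
gripper_width: 20.4
```

```bash
python3 rel.py
```

```text
dock angles -4.87 -4.71 width 74.2 mid-TCP (left,normal) 0.02
drive angles -4.69 -4.32 width 20.9 mid-TCP (left,normal) 0.29
dock near edge x-TCP -78.93 -> centre -0.93
band row 256.5 x-TCP -15.22
band row 310.5 x-TCP 11.07
drive near: bottom row 136.5 x at z-68 -56.9 top row 157.5 x-TCP -56.5
yaw tool -4.46 [ 538.1 -224.1  139.7]
```

The drive is centred within 0.3 mm sideways and about 1 mm lengthways. Its underside is about 8 mm in, with no contact force.

jog_arm(gripper=[18,18,18,18,18,18], linear=[[0,0,0.05],[0,0,0.1],[0,0,0.15],[0,0,0.18],[0,0,0.2],[0,0,0.2]], turn=[[0,0,0],[0,0,0],[0,0,0],[0,0,0],[0,0,0],[0,0,0]])

```text
time_s: 8.48
ee_pos: [538.0, -224.1, 131.5]
tool_rot: [-0.122, -3.139, -0.001]
wrist_force: [0.2, -0.3, -1.5]
gripper_width: 20.6
```

jog_arm(gripper=[18,18,18,18,18,18], linear=[[0,0,0.025],[0,0,0.05],[0,0,0.075],[0,0,0.1],[0,0,0.1],[0,0,0.1]], turn=[[0,0,0],[0,0,0],[0,0,0],[0,0,0],[0,0,0],[0,0,0]])

```text
time_s: 8.98
ee_pos: [538.1, -224.2, 127.9]
tool_rot: [0.122, 3.139, 0.0]
wrist_force: [-0.7, -0.1, -0.6]
gripper_width: 20.3
```

jog_arm(gripper=[18,18,18], linear=[[0,0,0.025],[0,0,0.04],[0,0,0.05]], turn=[[0,0,0],[0,0,0],[0,0,0]])

```text
time_s: 9.23
ee_pos: [538.2, -224.2, 126.5]
tool_rot: [0.122, 3.139, -0.0]
wrist_force: [-1.8, 0.7, 4.3]
gripper_width: 20.6
```

The carriage is met at TCP z ≈ 127. Now pressing in 0.5 mm steps and reading the force each time; no batch is longer than the smallest distance to the stop.

jog_arm(gripper=[18,18,18], linear=[[0,0,0.0125],[0,0,0.025],[0,0,0.025]], turn=[[0,0,0],[0,0,0],[0,0,0]])

```text
time_s: 9.48
ee_pos: [538.2, -224.2, 125.0]
tool_rot: [0.122, 3.139, -0.0]
wrist_force: [-1.1, 0.9, 4.0]
gripper_width: 20.5
```

jog_arm(gripper=[18,18], linear=[[0,0,0.0125],[0,0,0.0125]], turn=[[0,0,0],[0,0,0]])

```text
time_s: 9.65
ee_pos: [538.2, -224.2, 124.4]
tool_rot: [0.122, 3.139, 0.0]
wrist_force: [-1.5, 0.7, 3.0]
gripper_width: 20.5
```

jog_arm(gripper=[18,18], linear=[[0,0,0.0125],[0,0,0.0125]], turn=[[0,0,0],[0,0,0]])

```text
time_s: 9.82
ee_pos: [538.2, -224.2, 123.8]
tool_rot: [0.122, 3.139, 0.0]
wrist_force: [-1.6, 0.2, 3.9]
gripper_width: 20.7
```

jog_arm(gripper=[18,18], linear=[[0,0,0.0125],[0,0,0.0125]], turn=[[0,0,0],[0,0,0]])

```text
time_s: 9.98
ee_pos: [538.2, -224.2, 123.3]
tool_rot: [0.122, 3.139, 0.0]
wrist_force: [-1.7, 0.2, 4.2]
gripper_width: 20.8
```

jog_arm(gripper=[18,18], linear=[[0,0,0.0125],[0,0,0.0125]], turn=[[0,0,0],[0,0,0]])

```text
time_s: 10.15
ee_pos: [538.2, -224.2, 122.8]
tool_rot: [0.122, 3.139, 0.0]
wrist_force: [-1.2, 0.5, 3.0]
gripper_width: 20.7
```

jog_arm(gripper=[18,18], linear=[[0,0,0.0125],[0,0,0.0125]], turn=[[0,0,0],[0,0,0]])

```text
time_s: 10.32
ee_pos: [538.2, -224.2, 122.3]
tool_rot: [0.122, 3.139, 0.0]
wrist_force: [-1.3, 0.5, 3.8]
gripper_width: 20.2
```

jog_arm(gripper=[18,18], linear=[[0,0,0.0125],[0,0,0.0125]], turn=[[0,0,0],[0,0,0]])

```text
time_s: 10.48
ee_pos: [538.2, -224.2, 121.8]
tool_rot: [0.122, 3.139, 0.0]
wrist_force: [-0.4, 0.2, 3.4]
gripper_width: 20.6
```

jog_arm(gripper=[18,18], linear=[[0,0,0.0125],[0,0,0.0125]], turn=[[0,0,0],[0,0,0]])

```text
time_s: 10.65
ee_pos: [538.2, -224.2, 121.3]
tool_rot: [0.122, 3.139, 0.0]
wrist_force: [-1.0, 0.8, 3.4]
gripper_width: 20.7
```

jog_arm(gripper=[18,18], linear=[[0,0,0.0125],[0,0,0.0125]], turn=[[0,0,0],[0,0,0]])

```text
time_s: 10.82
ee_pos: [538.2, -224.2, 120.8]
tool_rot: [0.122, 3.139, 0.0]
wrist_force: [-2.7, 0.4, 4.2]
gripper_width: 20.1
```

jog_arm(gripper=[18,18], linear=[[0,0,0.0125],[0,0,0.0125]], turn=[[0,0,0],[0,0,0]])

```text
time_s: 10.98
ee_pos: [538.2, -224.2, 120.3]
tool_rot: [0.122, 3.139, 0.0]
wrist_force: [-1.7, 0.5, 4.0]
gripper_width: 20.4
```

jog_arm(gripper=[18,18], linear=[[0,0,0.0125],[0,0,0.0125]], turn=[[0,0,0],[0,0,0]])

```text
time_s: 11.15
ee_pos: [538.1, -224.2, 119.8]
tool_rot: [0.122, 3.139, 0.0]
wrist_force: [-2.2, 0.8, 3.8]
gripper_width: 20.6
```

jog_arm(gripper=[18,18], linear=[[0,0,0.0125],[0,0,0.0125]], turn=[[0,0,0],[0,0,0]])

```text
time_s: 11.32
ee_pos: [538.2, -224.1, 119.3]
tool_rot: [0.122, 3.139, 0.0]
wrist_force: [-1.8, -0.1, 4.0]
gripper_width: 20.6
```

jog_arm(gripper=[18,18], linear=[[0,0,0.0125],[0,0,0.0125]], turn=[[0,0,0],[0,0,0]])

```text
time_s: 11.48
ee_pos: [538.2, -224.2, 118.8]
tool_rot: [0.122, 3.139, 0.0]
wrist_force: [-0.9, -0.1, 3.3]
gripper_width: 20.6
```

jog_arm(gripper=[18,18], linear=[[0,0,0.0125],[0,0,0.0125]], turn=[[0,0,0],[0,0,0]])

```text
time_s: 11.65
ee_pos: [538.1, -224.2, 118.3]
tool_rot: [-0.122, -3.139, -0.0]
wrist_force: [-1.7, 0.4, 4.2]
gripper_width: 20.7
```

jog_arm(gripper=[18,18], linear=[[0,0,0.0125],[0,0,0.0125]], turn=[[0,0,0],[0,0,0]])

```text
time_s: 11.82
ee_pos: [538.2, -224.2, 117.8]
tool_rot: [0.122, 3.139, 0.0]
wrist_force: [-0.8, 0.2, 3.6]
gripper_width: 20.3
```

jog_arm(gripper=[18,18], linear=[[0,0,0.0125],[0,0,0.0125]], turn=[[0,0,0],[0,0,0]])

```text
time_s: 11.98
ee_pos: [538.2, -224.1, 117.3]
tool_rot: [0.122, 3.139, 0.0]
wrist_force: [-1.0, 0.5, 2.6]
gripper_width: 20.5
```

jog_arm(gripper=[18,18], linear=[[0,0,0.0125],[0,0,0.0125]], turn=[[0,0,0],[0,0,0]])

```text
time_s: 12.15
ee_pos: [538.2, -224.2, 116.8]
tool_rot: [0.122, 3.139, 0.0]
wrist_force: [-1.8, -0.0, 3.6]
gripper_width: 20.1
```

jog_arm(gripper=[18,18], linear=[[0,0,0.0125],[0,0,0.0125]], turn=[[0,0,0],[0,0,0]])

```text
time_s: 12.32
ee_pos: [538.2, -224.2, 116.3]
tool_rot: [0.122, 3.139, 0.0]
wrist_force: [-2.3, -0.4, 3.1]
gripper_width: 20.5
```

jog_arm(gripper=[18,18], linear=[[0,0,0.0125],[0,0,0.0125]], turn=[[0,0,0],[0,0,0]])

```text
time_s: 12.48
ee_pos: [538.2, -224.2, 115.8]
tool_rot: [0.122, 3.139, 0.0]
wrist_force: [-1.2, 1.1, 3.5]
gripper_width: 20.2
```

jog_arm(gripper=[18,18], linear=[[0,0,0.0125],[0,0,0.0125]], turn=[[0,0,0],[0,0,0]])

```text
time_s: 12.65
ee_pos: [538.2, -224.2, 115.3]
tool_rot: [0.122, 3.139, 0.0]
wrist_force: [-0.9, 0.1, 3.4]
gripper_width: 20.5
```

jog_arm(gripper=[18,18], linear=[[0,0,0.0125],[0,0,0.0125]], turn=[[0,0,0],[0,0,0]])

```text
time_s: 12.82
ee_pos: [538.2, -224.2, 114.8]
tool_rot: [0.122, 3.139, 0.0]
wrist_force: [-1.5, 1.0, 4.5]
gripper_width: 20.2
```

jog_arm(gripper=[18,18], linear=[[0,0,0.0125],[0,0,0.0125]], turn=[[0,0,0],[0,0,0]])

```text
time_s: 12.98
ee_pos: [538.2, -224.2, 114.3]
tool_rot: [0.122, 3.139, 0.0]
wrist_force: [-0.9, 0.7, 2.7]
gripper_width: 20.5
```

jog_arm(gripper=[18,18], linear=[[0,0,0.0125],[0,0,0.0125]], turn=[[0,0,0],[0,0,0]])

```text
time_s: 13.15
ee_pos: [538.2, -224.2, 113.8]
tool_rot: [0.122, 3.139, 0.0]
wrist_force: [-0.9, 0.0, 3.3]
gripper_width: 20.7
```

jog_arm(gripper=[18,18], linear=[[0,0,0.0125],[0,0,0.0125]], turn=[[0,0,0],[0,0,0]])

```text
time_s: 13.32
ee_pos: [538.2, -224.2, 113.3]
tool_rot: [0.122, 3.139, 0.0]
wrist_force: [-0.8, 0.4, 3.0]
gripper_width: 20.4
```

jog_arm(gripper=[18,18], linear=[[0,0,0.0125],[0,0,0.0125]], turn=[[0,0,0],[0,0,0]])

```text
time_s: 13.48
ee_pos: [538.2, -224.1, 112.8]
tool_rot: [0.122, 3.139, 0.0]
wrist_force: [-1.5, 0.8, 3.5]
gripper_width: 20.1
```

jog_arm(gripper=[18,18], linear=[[0,0,0.0125],[0,0,0.0125]], turn=[[0,0,0],[0,0,0]])

```text
time_s: 13.65
ee_pos: [538.2, -224.2, 112.3]
tool_rot: [0.122, 3.139, 0.0]
wrist_force: [-1.0, 0.3, 3.5]
gripper_width: 20.5
```

jog_arm(gripper=[18,18], linear=[[0,0,0.0125],[0,0,0.0125]], turn=[[0,0,0],[0,0,0]])

```text
time_s: 13.82
ee_pos: [538.1, -224.2, 111.8]
tool_rot: [-0.122, -3.139, -0.0]
wrist_force: [-1.7, 1.7, 3.2]
gripper_width: 20.3
```

jog_arm(gripper=[18,18], linear=[[0,0,0.0125],[0,0,0.0125]], turn=[[0,0,0],[0,0,0]])

```text
time_s: 13.98
ee_pos: [538.2, -224.2, 111.3]
tool_rot: [0.122, 3.139, 0.0]
wrist_force: [-1.0, 0.5, 3.9]
gripper_width: 20.8
```

jog_arm(gripper=[18,18], linear=[[0,0,0.0125],[0,0,0.0125]], turn=[[0,0,0],[0,0,0]])

```text
time_s: 14.15
ee_pos: [538.2, -224.1, 110.8]
tool_rot: [0.122, 3.139, 0.0]
wrist_force: [-0.6, 1.3, 4.1]
gripper_width: 20.6
```

jog_arm(gripper=[18,18], linear=[[0,0,0.0125],[0,0,0.0125]], turn=[[0,0,0],[0,0,0]])

```text
time_s: 14.32
ee_pos: [538.1, -224.1, 110.3]
tool_rot: [-0.122, -3.139, -0.0]
wrist_force: [-1.7, -0.1, 2.8]
gripper_width: 20.5
```

jog_arm(gripper=[18,18], linear=[[0,0,0.0125],[0,0,0.0125]], turn=[[0,0,0],[0,0,0]])

```text
time_s: 14.48
ee_pos: [538.2, -224.2, 109.8]
tool_rot: [0.122, 3.139, 0.0]
wrist_force: [-0.5, 0.4, 3.3]
gripper_width: 20.8
```

jog_arm(gripper=[18,18], linear=[[0,0,0.0125],[0,0,0.0125]], turn=[[0,0,0],[0,0,0]])

```text
time_s: 14.65
ee_pos: [538.2, -224.2, 109.3]
tool_rot: [0.122, 3.139, 0.0]
wrist_force: [-0.5, 1.0, 4.1]
gripper_width: 20.6
```

jog_arm(gripper=[18,18], linear=[[0,0,0.0125],[0,0,0.0125]], turn=[[0,0,0],[0,0,0]])

```text
time_s: 14.82
ee_pos: [538.2, -224.1, 108.8]
tool_rot: [0.122, 3.139, 0.0]
wrist_force: [-1.0, 0.4, 3.9]
gripper_width: 20.6
```

jog_arm(gripper=[18,18], linear=[[0,0,0.0125],[0,0,0.0125]], turn=[[0,0,0],[0,0,0]])

```text
time_s: 14.98
ee_pos: [538.2, -224.1, 108.3]
tool_rot: [0.122, 3.139, 0.0]
wrist_force: [-1.1, 0.4, 3.9]
gripper_width: 20.5
```

jog_arm(gripper=[18,18], linear=[[0,0,0.0125],[0,0,0.0125]], turn=[[0,0,0],[0,0,0]])

```text
time_s: 15.15
ee_pos: [538.1, -224.2, 107.8]
tool_rot: [-0.122, -3.139, -0.0]
wrist_force: [-1.4, 0.0, 2.6]
gripper_width: 20.4
```

jog_arm(gripper=[18,18], linear=[[0,0,0.0125],[0,0,0.0125]], turn=[[0,0,0],[0,0,0]])

```text
time_s: 15.32
ee_pos: [538.2, -224.2, 107.3]
tool_rot: [0.122, 3.139, 0.0]
wrist_force: [0.7, 0.7, 3.6]
gripper_width: 20.6
```

jog_arm(gripper=[18,18], linear=[[0,0,0.0125],[0,0,0.0125]], turn=[[0,0,0],[0,0,0]])

```text
time_s: 15.48
ee_pos: [538.2, -224.2, 106.8]
tool_rot: [0.122, 3.139, 0.0]
wrist_force: [-1.4, -0.1, 4.4]
gripper_width: 20.3
```

jog_arm(gripper=[18,18], linear=[[0,0,0.0125],[0,0,0.0125]], turn=[[0,0,0],[0,0,0]])

```text
time_s: 15.65
ee_pos: [538.2, -224.1, 106.3]
tool_rot: [0.122, 3.139, 0.0]
wrist_force: [-1.3, 0.4, 4.0]
gripper_width: 20.4
```

jog_arm(gripper=[18,18], linear=[[0,0,0.0125],[0,0,0.0125]], turn=[[0,0,0],[0,0,0]])

```text
time_s: 15.82
ee_pos: [538.1, -224.1, 105.8]
tool_rot: [-0.122, -3.139, -0.0]
wrist_force: [-0.7, 0.1, 3.7]
gripper_width: 20.2
```

jog_arm(gripper=[18,18], linear=[[0,0,0.0125],[0,0,0.0125]], turn=[[0,0,0],[0,0,0]])

```text
time_s: 15.98
ee_pos: [538.2, -224.2, 105.3]
tool_rot: [0.122, 3.139, 0.0]
wrist_force: [-0.9, -0.2, 3.9]
gripper_width: 20.2
```

jog_arm(gripper=[18,18], linear=[[0,0,0.0125],[0,0,0.0125]], turn=[[0,0,0],[0,0,0]])

```text
time_s: 16.15
ee_pos: [538.2, -224.1, 104.8]
tool_rot: [0.122, 3.139, 0.0]
wrist_force: [-1.3, 0.6, 3.0]
gripper_width: 20.4
```

jog_arm(gripper=[18,18], linear=[[0,0,0.0125],[0,0,0.0125]], turn=[[0,0,0],[0,0,0]])

```text
time_s: 16.32
ee_pos: [538.1, -224.1, 104.3]
tool_rot: [-0.122, -3.139, -0.0]
wrist_force: [-1.3, 1.0, 2.9]
gripper_width: 20.5
```

jog_arm(gripper=[18,18], linear=[[0,0,0.0125],[0,0,0.0125]], turn=[[0,0,0],[0,0,0]])

```text
time_s: 16.48
ee_pos: [538.2, -224.2, 103.8]
tool_rot: [0.122, 3.139, 0.0]
wrist_force: [-0.6, 0.4, 3.6]
gripper_width: 20.3
```

```bash
python3 rel.py | tail -4
```

```text
band row 256.5 x-TCP -15.22
band row 310.5 x-TCP 11.07
drive near: bottom row 141.5 x at z-68 -53.9 top row 157.5 x-TCP -56.5
yaw tool -4.46 [ 538.2 -224.2  103.8]
```

jog_arm(gripper=[18,18], linear=[[0,0,0.0125],[0,0,0.0125]], turn=[[0,0,0],[0,0,0]])

```text
time_s: 16.7
ee_pos: [538.2, -224.2, 103.7]
tool_rot: [0.122, 3.139, 0.0]
wrist_force: [-2.2, 0.5, 5.9]
gripper_width: 20.4
```

jog_arm(gripper=[18,18], linear=[[0,0,0.0125],[0,0,0.0125]], turn=[[0,0,0],[0,0,0]])

```text
time_s: 16.87
ee_pos: [538.3, -224.1, 103.6]
tool_rot: [0.122, 3.139, -0.0]
wrist_force: [-2.2, 0.4, 8.1]
gripper_width: 20.7
```

jog_arm(gripper=[18,18], linear=[[0,0,0.0125],[0,0,0.0125]], turn=[[0,0,0],[0,0,0]])

```text
time_s: 17.03
ee_pos: [538.3, -224.1, 103.6]
tool_rot: [0.122, 3.139, -0.0]
wrist_force: [-3.2, 0.8, 10.5]
gripper_width: 20.6
```

jog_arm(gripper=[18,18], linear=[[0,0,0.0125],[0,0,0.0125]], turn=[[0,0,0],[0,0,0]])

```text
time_s: 17.2
ee_pos: [538.3, -224.1, 103.6]
tool_rot: [0.122, 3.138, -0.001]
wrist_force: [-2.7, 1.3, 13.3]
gripper_width: 20.6
```

The force is climbing, with a push of about 15 N including the drive's weight, while the drive barely moves. It has met the connector. Now stepping finer.

jog_arm(gripper=[18,18], linear=[[0,0,0.005],[0,0,0.005]], turn=[[0,0,0],[0,0,0]])

```text
time_s: 17.37
ee_pos: [538.4, -224.2, 103.6]
tool_rot: [0.122, 3.138, -0.001]
wrist_force: [-3.5, 2.2, 14.5]
gripper_width: 20.7
```

```bash
python3 -c "
from h import *
o=get_obs();print(o['wrist_force'],o['wrist_torque'],o['ee_pos'],o['tool_rot'],o['effort'])"; python3 rel.py | tail -4
```

```text
[-3.50296177  2.24199211 14.52127736] [ 0.26364207  0.67259181 -0.02462979] [ 538.38093539 -224.17148204  103.58537715] [ 1.22120890e-01  3.13798567e+00 -6.98993813e-04] [-1.96235985e-01 -3.69252384e+01 -1.83376998e+01  6.45401236e-02
 -1.39336769e+00 -4.10380555e-03]
band row 256.5 x-TCP -15.24
band row 310.5 x-TCP 11.08
drive near: bottom row 141.5 x at z-68 -53.9 top row 157.5 x-TCP -56.6
yaw tool -4.46 [ 538.4 -224.2  103.6]
```

Reading 14.5 N, still inside the stated 12–16 N peak range, so I continue gently. Reading plus the drive's 2 N weight stays well under 25 N.

jog_arm(gripper=[18,18], linear=[[0,0,0.005],[0,0,0.005]], turn=[[0,0,0],[0,0,0]])

```text
time_s: 17.58
ee_pos: [538.3, -224.2, 103.5]
tool_rot: [0.122, 3.138, -0.001]
wrist_force: [-3.6, 1.9, 14.8]
gripper_width: 20.5
```

jog_arm(gripper=[18,18], linear=[[0,0,0.005],[0,0,0.005]], turn=[[0,0,0],[0,0,0]])

```text
time_s: 17.75
ee_pos: [538.3, -224.1, 103.6]
tool_rot: [0.122, 3.138, -0.001]
wrist_force: [-3.2, 1.8, 16.4]
gripper_width: 20.6
```

jog_arm(gripper=[18,18], linear=[[0,0,0.005],[0,0,0.005]], turn=[[0,0,0],[0,0,0]])

```text
time_s: 17.92
ee_pos: [538.4, -224.1, 103.3]
tool_rot: [0.122, 3.138, -0.001]
wrist_force: [-4.3, 1.3, 14.3]
gripper_width: 20.5
```

```bash
python3 - <<'E'
from h import *
o=get_obs();print(o['wrist_force'],o['wrist_torque'],o['ee_pos'],o['tool_rot'])
t=snap('side'); u,v=proj(t,[537,-225,100])[0].astype(int)
w=snap('top'); a,b=proj(w,[537,-225,80])[0].astype(int)
c=cv2.resize(t['pixels'][v-60:v+60,u-53:u+53],(530,600),interpolation=2)
cv2.imwrite('pics/stuck.png',c[...,::-1])
E
```

```text
[-4.29390019  1.27146443 14.28289252] [ 0.32424974  0.69190643 -0.03034641] [ 538.35921853 -224.12780364  103.34199915] [ 1.21924258e-01  3.13784011e+00 -8.56813364e-04]
```

View pics/stuck.png

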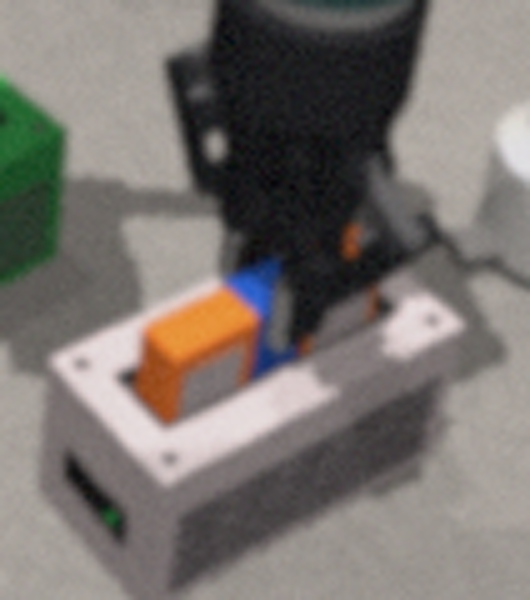

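The drive sits properly in the slot, with the fingers clear of the dock face. It has now begun to yield: z is down 0.25 mm at about 14 to 15 N, as the connector should. Continuing in fine steps.

jog_arm(gripper=[18,18], linear=[[0,0,0.005],[0,0,0.005]], turn=[[0,0,0],[0,0,0]])

```text
time_s: 18.18
ee_pos: [538.1, -224.1, 101.8]
tool_rot: [0.122, 3.139, -0.0]
wrist_force: [-1.5, 0.4, 4.2]
gripper_width: 20.4
```

jog_arm(gripper=[18,18], linear=[[0,0,0.005],[0,0,0.005]], turn=[[0,0,0],[0,0,0]])

```text
time_s: 18.35
ee_pos: [538.2, -224.1, 100.8]
tool_rot: [0.122, 3.139, -0.0]
wrist_force: [-1.0, 0.1, 4.0]
gripper_width: 20.2
```

jog_arm(gripper=[18,18], linear=[[0,0,0.005],[0,0,0.005]], turn=[[0,0,0],[0,0,0]])

```text
time_s: 18.52
ee_pos: [538.2, -224.2, 100.3]
tool_rot: [-0.122, -3.139, -0.0]
wrist_force: [-0.7, 0.6, 2.9]
gripper_width: 20.4
```

Click felt: the push fell from 16.4 N to 3–4 N as the drive travelled about 3.3 mm. Letting go and rising.

jog_arm(gripper=[24,28,34,40,45,50,50,50], linear=[[0,0,0],[0,0,0],[0,0,0],[0,0,0],[0,0,0],[0,0,0],[0,0,0],[0,0,0]], turn=[[0,0,0],[0,0,0],[0,0,0],[0,0,0],[0,0,0],[0,0,0],[0,0,0],[0,0,0]])

```text
time_s: 19.18
ee_pos: [538.2, -224.2, 100.5]
tool_rot: [0.122, 3.139, 0.0]
wrist_force: [-0.6, 0.2, 0.7]
gripper_width: 49.6
```

jog_arm(gripper=[50,50,50,50,50,50,50,50,50,50], linear=[[0,0,-0.1],[0,0,-0.3],[0,0,-0.7],[0,0,-1.2],[0,0,-1.8],[0,0,-2.4],[0,0,-2.8],[0,0,-3],[0,0,-3],[0,0,-3]], turn=[[0,0,0],[0,0,0],[0,0,0],[0,0,0],[0,0,0],[0,0,0],[0,0,0],[0,0,0],[0,0,0],[0,0,0]])

```text
time_s: 20.02
ee_pos: [538.0, -224.0, 220.6]
tool_rot: [0.122, 3.139, 0.0]
wrist_force: [-0.8, -0.4, -0.5]
gripper_width: 50.3
```

```bash
python3 - <<'E'
from h import *
to([538,-224,220],175)
t=snap('side'); w=snap('top')
cv2.imwrite('pics/end.png',cv2.resize(np.hstack([t['pixels'],w['pixels']]),(800,300))[...,::-1])
s=snap('wrist'); h=hsv(s); bl=(h[...,0]>100)&(h[...,0]<130)&(h[...,1]>120)&(h[...,2]>60)
om=(h[...,0]<26)&(h[...,1]>140)&(h[...,2]>60)
m=(bl|om); m[:,:200]=0; m[:,360:]=0
c=max(comps(m,300),key=lambda c:c[1][4]); r=rect(c[0]); b=cv2.boxPoints(r)
for z in(108,112):
    P=plane(s,b,z); print(z,np.linalg.norm(np.diff(P,axis=0),axis=1).round(1),P.mean(0).round(1))
E
```

```text
lin [-0.001  0.001  0.014] turn [0.    0.003 0.108] at [ 538.  -224.   220.6] F [-0.8 -0.4 -0.5] w 50.3 t 20.0167
108 [22.5 44.8 23.8] [ 500.4 -220.   108. ]
112 [22.1 44.  23.4] [ 499.7 -220.   112. ]
```

View pics/end.png

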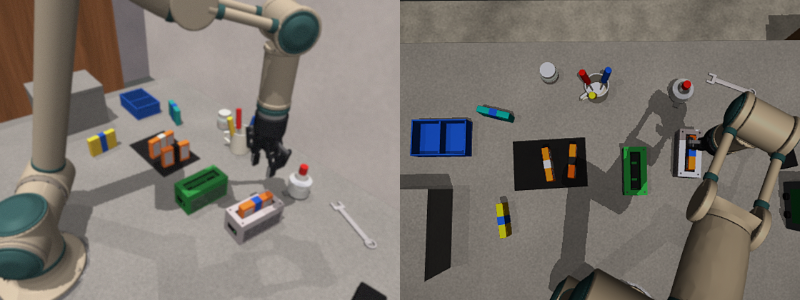

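The drive stands upright and low in the aluminium dock, the gripper is clear, and everything else is where it was. Handing in.

```bash
python3 -c "
from h import *
print(close_job())"
```

```text
the job is handed in; nothing more can be done
None
```

The orange drive with the blue band is docked upright in the aluminium dock. I pressed it down in small steps, felt the click, let go, rose clear and handed the job in at about 20 s.

- **Click:** the push stayed at 3–4 N on the carriage. It climbed to 16.4 N at about 44 mm depth, then fell back to 3–4 N as the drive moved on about 3.3 mm.
- **Force limit:** the highest load I read on the dock was about 18 N, counting the drive's 2 N weight, against the 25 N limit. I only had readings at the end of each step, so a brief higher peak between them would not show.
- **Connector feel:** the drive barely moved while the force climbed, so I first suspected a jam. I went on in finer steps, and it yielded and snapped through.
- **Last pictures:** the drive stands in the dock, the gripper touches nothing, and the white- and black-banded drives, look-alikes, mug and dispenser look unmoved.
- **Failed check:** my last wrist-camera measurement of the docked drive caught only part of it (44 mm of its 110 mm length). It confirms nothing about its final position.
- **Not checked:** I did not press on to the bottom stop for a second confirmation.

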